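# Shut the gas cock left open on the laboratory bench

### The arm

A 7-joint arm with a two-finger parallel gripper is mounted at the origin on the work surface. World frame = base frame: x ahead of the robot, y to its left, z up, the work surface at z = 0. Lengths are in m, angles in degrees, forces in N, time in s.
With the tool pointing down it reaches from about 0.425 to 0.875 m from the base axis. Payload 4.7 kg.
Tool frame: the origin (TCP) lies between the finger pads; the fingertips stand 14 mm ahead of it and the grasp point (between the pads) lies 5 mm behind it (env.tip_reach is the distance from the TCP to the fingertips, in m); z points along the fingers, y is the direction in which the jaws open and shut (so a half turn about z gives the same grasp; the last joint's range is limited). The gripper opens to 87 mm and grips with 3 to 60 N. Pads are 19 mm wide; open, the fingers measure 117 mm over their backs; the gripper's body (75 mm by 190 mm) begins 51 mm behind the grasp point.
Start: joints at [-62.389, 18.392, -4.016, 83.108, 1.295, 78.541, -3.26], TCP at [0.293, 0.58, 0.237] pointing down, gripper open.
Joint ranges: [-163.93, 163.93], [-17.29, 119.83], [-79.2, 71.16], [3.27, 140.29], [-89.18, 269.18], [5.43, 117.66], [-154.24, 154.24]. Speed limits (degrees/s): [147.25, 147.25, 180, 180, 180, 180, 180].

### API

Orientations are given as [roll, pitch, yaw] about the fixed x, y, z axes, in that order (R = Rz(yaw) Ry(pitch) Rx(roll)).
In Python, from cell import env gives the robot as it stands. The module is installed in compiled form; this text tells all that it offers.
- The arm moves only by the shell command python3 -m pendant 'ROWS' [FORCE]. ROWS is JSON, a list of rows, each an object of numbers: "rx", "ry", "rz": the turn, a rotation vector about the tool's x, y, z in degrees; "tx", "ty", "tz": the shift along the tool's x, y, z in mm; "jaw": the finger opening in mm, from 0 to 87. In form: [{"rx": .., "ry": .., "rz": .., "tx": .., "ty": .., "tz": .., "jaw": ..}, ...]. A call has 1 to 20 rows; each row shifts and turns the commanded pose from where the row before left it, along the tool's axes as they then stand; what a row does not reach is not made up. A row lasts 1/12 s, in which the tool goes at most 41.7 mm and 7.16 degrees, less where a joint would pass 70% of its speed; a pose out of reach is approached as far as the arm can. A call with a gripper value outside its range is refused whole. The fingers move at their own pace and stop on an object; FORCE is the grip in N (left out, the last holds). Time passes only in rows, so rows that do not move let the fingers close. It gives the time, the measured TCP pose, the force and the opening at its end, in the units of the state.
- env.get_obs(): the state, without advancing time (a new reading comes with each control period).
- env.read_camera(name): name is "scene" or "side" or "wrist"; returns a dict with "img" (384x512x3 uint8, red, green, blue), "range_z" (384x512 float32, m along the optical axis (not along the pixel's ray), 0 where there is no reading), "vertical_fov" (degrees; the focal length in pixels is half the picture's height over the tangent of half this angle, whatever the lens; pixels are square), "cx", "cy" (the principal point, pixels), "world_to_cam" (4x4, takes a point from world to camera coordinates). Camera axes: x right, y up, looking along -z (the intrinsics and any distortion apply to the point x, -y, -z); pixel columns grow to the right and rows downward; lengths in m; the calibration is good to about 2 mm. A picture is of the moment at which its call begins.
- env.sign_off(): hands the job in, once; it reports no verdict.
The state is a dict: "time_s": time; "qpos": joint angles; "joint_velocities": joint speeds; "effort": joint torques, N m; "tool_pos": TCP position; "tool_rot": TCP orientation; "force": force on the tool from outside, world axes, zero at the start; "wrist_torque": the same for the moment, N m; "grip_width": finger opening in m.
Only numpy, scipy, OpenCV 4.12 (cv2) and the standard library are available. Lean on these libraries where they do the work, as an engineer would, in place of code of your own. Each camera call takes 0.05 s, during which the arm holds its last target.

### The job

One of the two yellow-handled gas cocks on the lab bench has been left open: its handle lies along its pipe, while the other's stands across. Turn the open one a quarter turn clockwise until it is fully shut against its stop, leave the other one shut, and take your hand away.

Things in the scene. Friction and masses are not known exactly. Their poses are not given: they have to be found in the camera images.
- cock_1 (a joint): handle of valve 1, rad: 0 = shut (square across the pipe, at its hard stop), 1.571 = fully open (along the pipe, pointing out over the nozzle, at the other stop). Grows anticlockwise seen from above: shut by turning clockwise. Stays where left; stiff, 0.25 N m (4 N at the grip point). Valves may swap sides; brass body, brass nozzle on one side (top 66 mm up), steel pipe opposite.
- lever_1 (a point): grip point on valve 1's yellow lever, mid width and height, 72 mm from the vertical turning axis. z up; y along the lever towards its free end, 30 mm on. Level straight bar 12 mm wide, 16 mm tall, underside 97 mm and top 113 mm above the bench; 28 mm round hub on the axis. The valve, on a round steel foot, is fixed to the bench; nothing else stands in the swing.
- cock_2 (a joint): handle of valve 2, rad: 0 = shut (square across the pipe, at its hard stop), 1.571 = fully open (along the pipe, pointing out over the nozzle, at the other stop). Grows anticlockwise seen from above: shut by turning clockwise. Stays where left; stiff, 0.25 N m (4 N at the grip point). Valves may swap sides; brass body, brass nozzle on one side (top 66 mm up), steel pipe opposite.
- lever_2 (a point): grip point on valve 2's yellow lever, mid width and height, 72 mm from the vertical turning axis. z up; y along the lever towards its free end, 30 mm on. Level straight bar 12 mm wide, 16 mm tall, underside 97 mm and top 113 mm above the bench; 28 mm round hub on the axis. The valve, on a round steel foot, is fixed to the bench; nothing else stands in the swing.
Things that resemble listed ones, but are neither listed nor needed, are in the scene too. Leave any red look-alike of the part that bears cock_1 alone.

How it is judged:
By the outcome, as a careful person would: the job done as asked, in the order asked, and still so for the second after the job is handed in, with the robot touching nothing.
It also fails if it takes over 32 s, if anything falls off the work surface, if the arm or the gripper's body presses on something with over 40 N, if the wrist force passes 120 N, or if a joint passes its speed limit or range.

## Working session

There is one attempt and no reset: what is moved stays moved. The work goes in short steps, Python scripts to look and compute and a shell command to move; the robot and the scene stay as the last step left them, time stands still between calls to the robot, and variables do not carry over. Pictures are saved under pics/ and viewed, and the job is handed in when it is done.

```bash
mkdir -p pics; cat > h.py <<'E'
import numpy as np, cv2
from cell import env
def grab(n,tag):
    c=env.read_camera(n); cv2.imwrite(f'pics/{tag}.png',c['img'][:,:,::-1]); np.savez(f'{tag}.npz',**c); return c
def world(c):
    h,w=c['range_z'].shape; f=h/2/np.tan(np.radians(float(c['vertical_fov']))/2)
    u,v=np.meshgrid(np.arange(w),np.arange(h)); d=c['range_z']
    P=np.stack([(u-c['cx'])/f*d,-(v-c['cy'])/f*d,-d,np.ones_like(d)],-1)
    return (P@np.linalg.inv(c['world_to_cam']).T)[...,:3]
E
python3 - <<'E'
from h import *
o=env.get_obs(); print(o)
for n in ['scene','side','wrist']:
    c=grab(n,n+'0'); print(n,{k:(v if k not in('img','range_z') else v.shape) for k,v in c.items()})
E
```

```text
{'time_s': 0.0, 'qpos': array([-62.39151747,  18.43791063,  -4.01617767,  83.17539651,
         1.29545518,  78.53948588,  -3.26037932]), 'joint_velocities': array([-0.06517804, -0.0096794 , -0.00195628,  0.12335248,  0.0704702 ,
       -0.03108146,  0.07367346]), 'effort': array([-6.43753697e-05, -4.91278303e+01, -4.03972026e-01, -3.12526309e+01,
       -6.38717436e-02,  4.38043533e-02,  1.79892613e-04]), 'tool_pos': array([0.29288088, 0.57969004, 0.23547026]), 'tool_rot': array([-1.79892477e+02,  5.97297869e-03,  1.53201608e+02]), 'force': array([-0.83990374, -0.39615689,  0.16103684]), 'wrist_torque': array([-0.04114139, -0.06345662, -0.00841637]), 'grip_width': 0.08687840061661505}
scene {'img': (384, 512, 3), 'range_z': (384, 512), 'vertical_fov': 42.76475313018809, 'cx': 253.46174834913631, 'cy': 187.7753207423209, 'world_to_cam': array([[-0.18680194,  0.98235941, -0.0086618 , -0.03381305],
       [-0.75799483, -0.13851755,  0.63738272,  0.25489466],
       [ 0.6249391 ,  0.12562993,  0.7704987 , -1.95592978],
       [ 0.        ,  0.        ,  0.        ,  1.        ]])}
side {'img': (384, 512, 3), 'range_z': (384, 512), 'vertical_fov': 47.11097902026489, 'cx': 263.0411177049812, 'cy': 183.82880050228638, 'world_to_cam': array([[ 0.68294848, -0.73014512, -0.02166751, -0.20157017],
       [ 0.38107784,  0.33082515,  0.86332751, -0.29317035],
       [-0.62318621, -0.59786522,  0.50417866, -1.00789545],
       [ 0.        ,  0.        ,  0.        ,  1.        ]])}
wrist {'img': (384, 512, 3), 'range_z': (384, 512), 'vertical_fov': 65.85520751210534, 'cx': 256.79909434569475, 'cy': 190.03716461324396, 'world_to_cam': array([[ 0.45180849,  0.89211348, -0.0016226 , -0.64910174],
       [-0.86478108,  0.43751784, -0.24643828,  0.03055954],
       [-0.21914099,  0.1127461 ,  0.96915713, -0.3891296 ],
       [ 0.        ,  0.        ,  0.        ,  1.        ]])}
```

View pics/scene0.png

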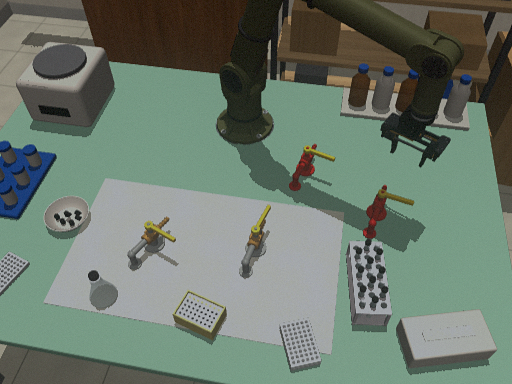

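View pics/side0.png

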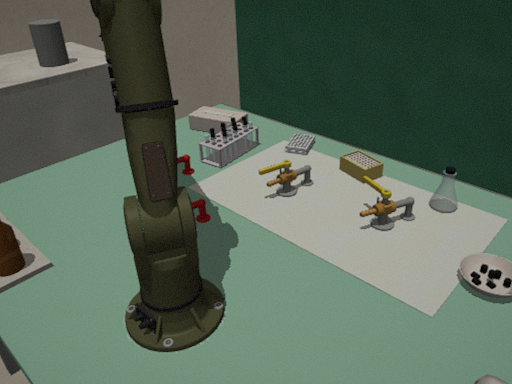

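View pics/wrist0.png

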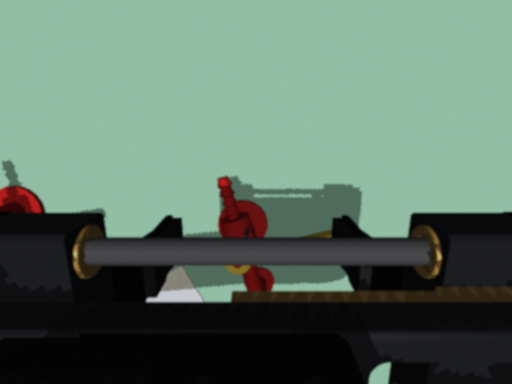

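The scene view shows two brass valves on the white sheet. The one at about (258,235) has its lever lying along the pipe, towards (268,208), so it is open. The one at (152,235) has its lever across the pipe. Two red look-alikes stand at (305,165) and (378,205). Next I measure the levers from both views.

```bash
python3 - <<'E'
from h import *
def L(t):
    return dict(np.load(t+'.npz'))
for t in ['scene0','side0']:
    c=L(t); P=world(c); hsv=cv2.cvtColor(c['img'],cv2.COLOR_RGB2HSV)
    m=((hsv[...,0]>20)&(hsv[...,0]<34)&(hsv[...,1]>140)&(hsv[...,2]>90)&(c['range_z']>0)).astype(np.uint8)
    n,l,s,ce=cv2.connectedComponentsWithStats(m)
    for i in range(1,n):
        if s[i,4]<40: continue
        Q=P[l==i]; 
        top=Q[(Q[:,2]>.09)&(Q[:,2]<.13)]
        print(t,ce[i].round(),s[i,4],'z pct',np.percentile(Q[:,2],[5,50,95]).round(3))
        if len(top)>20:
            a=top[:,:2]; m0=a.mean(0); d=np.linalg.svd(a-m0,full_matrices=False)[2][0]; pr=(a-m0)@d
            print('  mean',m0.round(4),'dir',np.degrees(np.arctan2(d[1],d[0])).round(1),'ends',(m0+d*pr.min()).round(4),(m0+d*pr.max()).round(4))
for t in ['scene0','side0']:
    c=L(t);P=world(c)
    im=c['img'][:,:,::-1]
    box=(slice(195,280),slice(120,300)) if t=='scene0' else (slice(150,235),slice(250,430))
    cv2.imwrite(f'pics/{t}_zoom.png',cv2.resize(im[box],None,fx=4,fy=4,interpolation=cv2.INTER_CUBIC))
E
```

```text
scene0 [317. 152.] 95 z pct [0.107 0.113 0.119]
  mean [0.2145 0.3011] dir -106.5 ends [0.2321 0.3607] [0.1998 0.2517]
scene0 [395. 197.] 96 z pct [0.108 0.113 0.118]
  mean [0.3649 0.5648] dir -101.6 ends [0.3767 0.6222] [0.3544 0.5135]
scene0 [260. 220.] 117 z pct [0.108 0.114 0.118]
  mean [0.5339 0.1589] dir -14.6 ends [0.4743 0.1744] [0.5817 0.1464]
scene0 [159. 231.] 127 z pct [0.108 0.114 0.118]
  mean [ 0.629  -0.1387] dir 69.0 ends [ 0.6102 -0.1875] [ 0.651  -0.0816]
side0 [275. 166.] 114 z pct [0.104 0.113 0.116]
  mean [0.5225 0.1567] dir 162.9 ends [0.5728 0.1412] [0.4694 0.173 ]
side0 [377. 187.] 137 z pct [0.103 0.113 0.116]
  mean [ 0.6192 -0.1457] dir -113.9 ends [ 0.6463 -0.0846] [ 0.5991 -0.1909]
```

View pics/scene0_zoom.png

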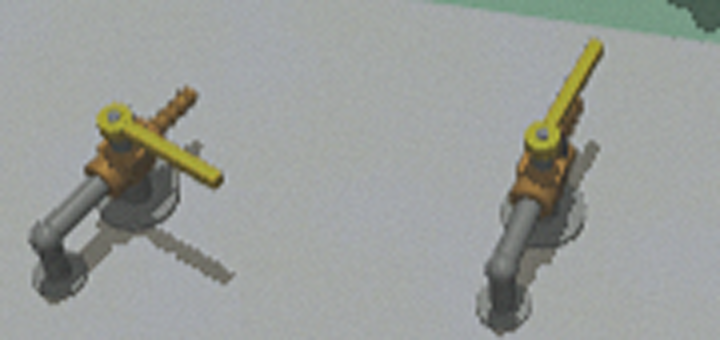

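View pics/side0_zoom.png

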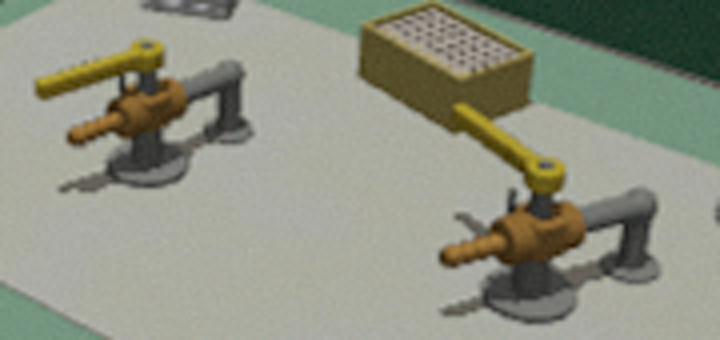

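The levers' top face comes out at z ≈ 0.113 in both views, which matches the text. The open valve has its hub at about (0.565, 0.148) and its lever pointing at about 164°. I move over the lever first, staying high.

```bash
python3 -m pendant '[{"tx":-23,"ty":-17},{"tx":-23,"ty":-17},{"tx":-23,"ty":-17},{"tx":-23,"ty":-17},{"tx":-23,"ty":-17},{"tx":-23,"ty":-17},{"tx":-23,"ty":-17},{"tx":-23,"ty":-17},{"tx":-23,"ty":-17},{"tx":-23,"ty":-17},{"tx":-23,"ty":-17},{"tx":-23,"ty":-17},{"tx":-23,"ty":-17},{"tx":-23,"ty":-17},{"tx":-23,"ty":-17},{"tx":-22,"ty":-17},{"rz":-6,"jaw":60},{"rz":-5,"jaw":60},{"jaw":60}]' 10
python3 - <<'E'
from h import *
o=env.get_obs(); print(o['time_s'],o['tool_pos'],o['tool_rot'],o['force'])
for n in ['wrist','scene']: grab(n,n+'1')
E
```

```text
0.15 [0.29297029 0.5797724  0.23571139] [-1.79914581e+02  5.95268685e-03  1.53196247e+02] [0.25050747 0.21072011 0.34567178]invalid input at $[0]: expected keys rx, ry, rz, tx, ty, tz, jaw
```

View pics/wrist1.png

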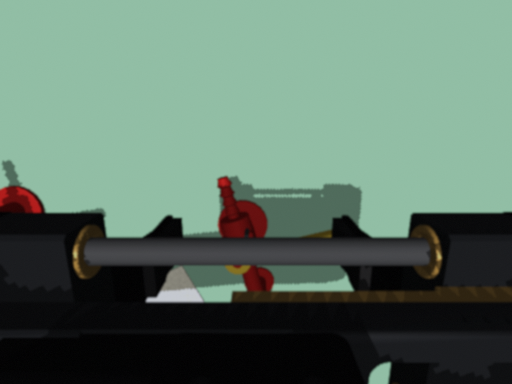

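View pics/scene1.png

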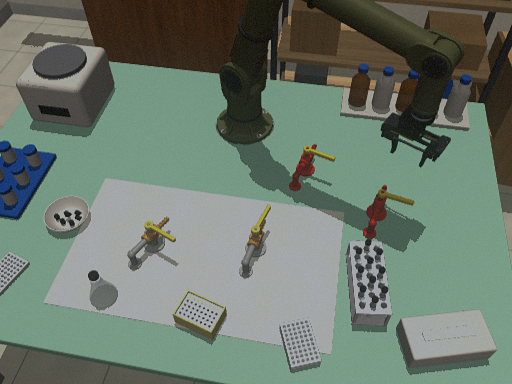

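All keys are required in every row, so the call was refused and nothing moved. I retype it in full.

```bash
python3 -m pendant '[{"rx":0,"ry":0,"rz":0,"tx":-23,"ty":-17,"tz":0,"jaw":60},{"rx":0,"ry":0,"rz":0,"tx":-23,"ty":-17,"tz":0,"jaw":60},{"rx":0,"ry":0,"rz":0,"tx":-23,"ty":-17,"tz":0,"jaw":60},{"rx":0,"ry":0,"rz":0,"tx":-23,"ty":-17,"tz":0,"jaw":60},{"rx":0,"ry":0,"rz":0,"tx":-23,"ty":-17,"tz":0,"jaw":60},{"rx":0,"ry":0,"rz":0,"tx":-23,"ty":-17,"tz":0,"jaw":60},{"rx":0,"ry":0,"rz":0,"tx":-23,"ty":-17,"tz":0,"jaw":60},{"rx":0,"ry":0,"rz":0,"tx":-23,"ty":-17,"tz":0,"jaw":60},{"rx":0,"ry":0,"rz":0,"tx":-23,"ty":-17,"tz":0,"jaw":60},{"rx":0,"ry":0,"rz":0,"tx":-23,"ty":-17,"tz":0,"jaw":60},{"rx":0,"ry":0,"rz":0,"tx":-23,"ty":-17,"tz":0,"jaw":60},{"rx":0,"ry":0,"rz":0,"tx":-23,"ty":-17,"tz":0,"jaw":60},{"rx":0,"ry":0,"rz":0,"tx":-23,"ty":-17,"tz":0,"jaw":60},{"rx":0,"ry":0,"rz":0,"tx":-23,"ty":-17,"tz":0,"jaw":60},{"rx":0,"ry":0,"rz":0,"tx":-23,"ty":-17,"tz":0,"jaw":60},{"rx":0,"ry":0,"rz":0,"tx":-22,"ty":-17,"tz":0,"jaw":60},{"rx":0,"ry":0,"rz":-6,"tx":0,"ty":0,"tz":0,"jaw":60},{"rx":0,"ry":0,"rz":-5,"tx":0,"ty":0,"tz":0,"jaw":60},{"rx":0,"ry":0,"rz":0,"tx":0,"ty":0,"tz":0,"jaw":60}]' 10
python3 - <<'E'
from h import *
o=env.get_obs(); print(o['time_s'],o['tool_pos'],o['tool_rot'],o['force'])
for n in ['wrist','scene']: grab(n,n+'2')
E
```

```text
time_s: 1.83
tool_pos: [0.4982, 0.1712, 0.2366]
tool_rot: [180.0, -0.0, 164.2]
force: [0.9, -0.1, -0.9]
grip_width: 0.06
1.8333 [0.4982046  0.17123394 0.23656181] [ 1.79990602e+02 -4.98752324e-03  1.64238960e+02] [ 0.93558074 -0.10978194 -0.92917361]
```

View pics/wrist2.png

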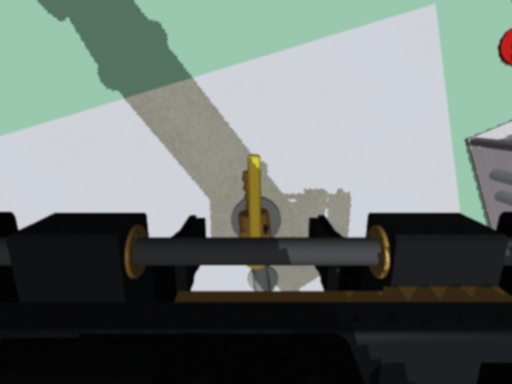

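View pics/scene2.png

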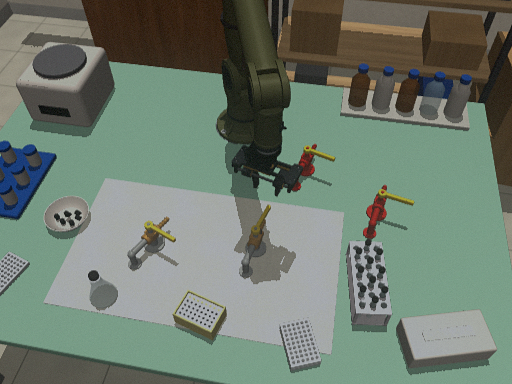

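The wrist view shows the lever running straight down the picture, with its free end at (254,156) and centred between the fingers. I measure it from here.

```bash
python3 - <<'E'
from h import *
for t in ['wrist2','scene2']:
    c=dict(np.load(t+'.npz')); P=world(c); hsv=cv2.cvtColor(c['img'],cv2.COLOR_RGB2HSV)
    m=((hsv[...,0]>20)&(hsv[...,0]<34)&(hsv[...,1]>140)&(hsv[...,2]>60)&(P[...,2]>.09)&(P[...,2]<.13))
    d0=np.hypot(P[...,0]-.51,P[...,1]-.165)<.12
    m&=d0
    for lo in (.105,.110):
        a=P[m&(P[...,2]>lo)]; z=np.median(a[:,2]); a=a[:,:2]
        r=cv2.minAreaRect((a*1000).astype(np.float32)); m0=a.mean(0); d=np.linalg.svd(a-m0,full_matrices=False)[2][0]; d=-d if d[0]>0 else d
        pr=(a-m0)@d
        print(t,lo,len(a),'z',z.round(4),m0.round(4),np.degrees(np.arctan2(d[1],d[0])).round(1),'free end',(m0+d*pr.max()).round(4),'near',(m0+d*pr.min()).round(4), 'grip pt',(m0+d*(pr.max()-.030)).round(4),'axis',(m0+d*(pr.max()-.102)).round(4),r)
E
```

```text
wrist2 0.105 994 z 0.1127 [0.5101 0.1649] 165.2 free end [0.4696 0.1756] near [0.5795 0.1465] grip pt [0.4986 0.1679] axis [0.5682 0.1495] ((524.7215576171875, 161.609130859375), (13.164739608764648, 113.68216705322266), 75.73192596435547)
wrist2 0.11 987 z 0.1127 [0.5102 0.1649] 165.1 free end [0.4697 0.1756] near [0.5795 0.1465] grip pt [0.4986 0.1679] axis [0.5682 0.1495] ((524.7239990234375, 161.6178436279297), (13.164690971374512, 113.68175506591797), 75.72242736816406)
scene2 0.105 113 z 0.1137 [0.5339 0.159 ] 165.9 free end [0.4732 0.1743] near [0.5811 0.1471] grip pt [0.5023 0.1669] axis [0.5721 0.1493] ((526.5623168945312, 157.74485778808594), (23.23888397216797, 111.29768371582031), 79.28982543945312)
scene2 0.11 102 z 0.1141 [0.5353 0.1587] 165.8 free end [0.4755 0.1738] near [0.5811 0.1471] grip pt [0.5046 0.1664] axis [0.5744 0.1488] ((527.6702880859375, 157.53529357910156), (23.23888397216797, 109.04244232177734), 79.28982543945312)
```

The wrist and scene views agree to a few mm: grip point (0.499, 0.168), axis (0.568, 0.1495), lever at 165°, top at z 0.113. I descend with the jaws straddling the lever, then narrow them to a loose fit.

```bash
python3 -m pendant '[{"rx":0,"ry":0,"rz":-1,"tx":0,"ty":-3,"tz":20,"jaw":60},{"rx":0,"ry":0,"rz":0,"tx":0,"ty":0,"tz":25,"jaw":60},{"rx":0,"ry":0,"rz":0,"tx":0,"ty":0,"tz":25,"jaw":60},{"rx":0,"ry":0,"rz":0,"tx":0,"ty":0,"tz":25,"jaw":60},{"rx":0,"ry":0,"rz":0,"tx":0,"ty":0,"tz":20,"jaw":60},{"rx":0,"ry":0,"rz":0,"tx":0,"ty":0,"tz":15,"jaw":60},{"rx":0,"ry":0,"rz":0,"tx":0,"ty":0,"tz":0,"jaw":20},{"rx":0,"ry":0,"rz":0,"tx":0,"ty":0,"tz":0,"jaw":20},{"rx":0,"ry":0,"rz":0,"tx":0,"ty":0,"tz":0,"jaw":20},{"rx":0,"ry":0,"rz":0,"tx":0,"ty":0,"tz":0,"jaw":20},{"rx":0,"ry":0,"rz":0,"tx":0,"ty":0,"tz":0,"jaw":20},{"rx":0,"ry":0,"rz":0,"tx":0,"ty":0,"tz":0,"jaw":20}]' 10
python3 - <<'E'
from h import *
for n in ['side','wrist']: grab(n,n+'3')
a=cv2.imread('pics/side3.png')[110:240,220:400]; cv2.imwrite('pics/side3z.png',cv2.resize(a,None,fx=4,fy=4))
E
```

```text
time_s: 2.93
tool_pos: [0.4979, 0.1693, 0.1076]
tool_rot: [179.9, 0.1, 165.2]
force: [0.5, 0.2, -0.0]
grip_width: 0.0276
```

View pics/side3z.png

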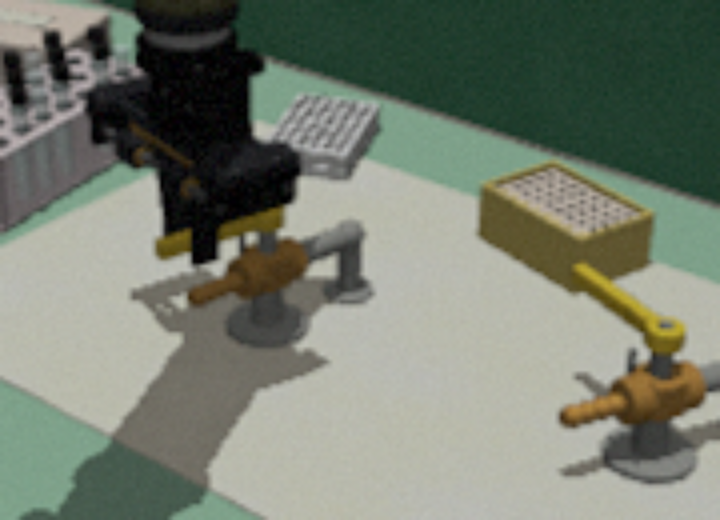

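View pics/wrist3.png

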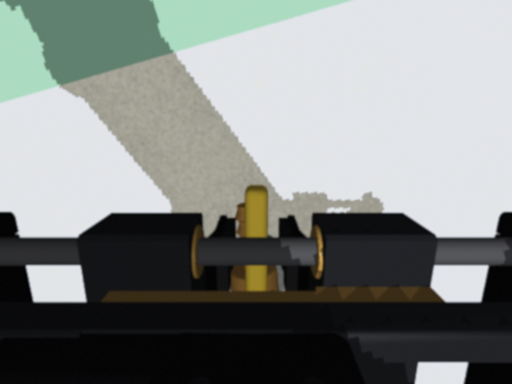

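The lever (256,190–290) sits between the two fingers and nothing is touching. I sweep clockwise about the axis at 6° per row, starting with half of the turn.

```bash
python3 -m pendant '[{"rx":0,"ry":0,"rz":0,"tx":0,"ty":0,"tz":0,"jaw":20},{"rx":0,"ry":0,"rz":0,"tx":0,"ty":0,"tz":0,"jaw":20},{"rx":0,"ry":0,"rz":6,"tx":-0.4,"ty":7.5,"tz":0,"jaw":20},{"rx":0,"ry":0,"rz":6,"tx":-0.4,"ty":7.5,"tz":0,"jaw":20},{"rx":0,"ry":0,"rz":6,"tx":-0.4,"ty":7.5,"tz":0,"jaw":20},{"rx":0,"ry":0,"rz":6,"tx":-0.4,"ty":7.5,"tz":0,"jaw":20},{"rx":0,"ry":0,"rz":6,"tx":-0.4,"ty":7.5,"tz":0,"jaw":20},{"rx":0,"ry":0,"rz":6,"tx":-0.4,"ty":7.5,"tz":0,"jaw":20},{"rx":0,"ry":0,"rz":6,"tx":-0.4,"ty":7.5,"tz":0,"jaw":20},{"rx":0,"ry":0,"rz":0,"tx":0,"ty":0,"tz":0,"jaw":20}]' 10
python3 - <<'E'
from h import *
o=env.get_obs(); p=o['tool_pos'][:2]-np.array([.568,.1495]); print(np.hypot(*p),np.degrees(np.arctan2(p[1],p[0])),o['tool_rot'])
grab('wrist','wrist4')
E
```

```text
time_s: 3.87
tool_pos: [0.5278, 0.2107, 0.1064]
tool_rot: [-180.0, 0.0, 123.1]
force: [-0.3, -0.6, -0.7]
grip_width: 0.0205
0.07323532045081334 123.31163353187712 [-1.79961286e+02  3.47549180e-02  1.23055149e+02]
```

View pics/wrist4.png

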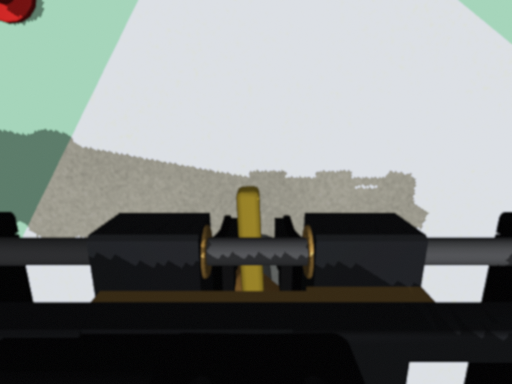

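The arc tracks well (radius 73 mm, and the lever is following). I continue.

```bash
python3 -m pendant '[{"rx":0,"ry":0,"rz":6,"tx":-0.4,"ty":7.5,"tz":0,"jaw":20},{"rx":0,"ry":0,"rz":6,"tx":-0.4,"ty":7.5,"tz":0,"jaw":20},{"rx":0,"ry":0,"rz":6,"tx":-0.4,"ty":7.5,"tz":0,"jaw":20},{"rx":0,"ry":0,"rz":6,"tx":-0.4,"ty":7.5,"tz":0,"jaw":20},{"rx":0,"ry":0,"rz":6,"tx":-0.4,"ty":7.5,"tz":0,"jaw":20},{"rx":0,"ry":0,"rz":6,"tx":-0.4,"ty":7.5,"tz":0,"jaw":20},{"rx":0,"ry":0,"rz":6,"tx":-0.4,"ty":7.5,"tz":0,"jaw":20},{"rx":0,"ry":0,"rz":0,"tx":0,"ty":0,"tz":0,"jaw":20}]' 10
python3 - <<'E'
from h import *
o=env.get_obs(); p=o['tool_pos'][:2]-np.array([.568,.1495]); print(np.hypot(*p),np.degrees(np.arctan2(p[1],p[0])),o['tool_rot'],o['force'])
E
python3 -m pendant '[{"rx":0,"ry":0,"rz":4,"tx":0,"ty":5,"tz":0,"jaw":20},{"rx":0,"ry":0,"rz":2,"tx":0,"ty":2,"tz":0,"jaw":20},{"rx":0,"ry":0,"rz":0,"tx":0,"ty":1,"tz":0,"jaw":20}]' 10
python3 -m pendant '[{"rx":0,"ry":0,"rz":0,"tx":0,"ty":1,"tz":0,"jaw":20},{"rx":0,"ry":0,"rz":0,"tx":0,"ty":0,"tz":0,"jaw":20}]' 10
python3 -m pendant '[{"rx":0,"ry":0,"rz":0,"tx":0,"ty":1,"tz":0,"jaw":20},{"rx":0,"ry":0,"rz":0,"tx":0,"ty":0,"tz":0,"jaw":20}]' 10
```

```text
time_s: 4.58
tool_pos: [0.5778, 0.2215, 0.1064]
tool_rot: [-180.0, -0.0, 81.2]
force: [0.2, 1.0, -0.4]
grip_width: 0.0202
0.0726384180785702 82.2395130092406 [-1.79979029e+02 -7.87263179e-03  8.11800686e+01] [ 0.20881107  1.01077286 -0.42310689]
time_s: 4.83
tool_pos: [0.5822, 0.2205, 0.1061]
tool_rot: [-179.6, 0.1, 75.5]
force: [-9.9, -0.0, 5.8]
grip_width: 0.02
time_s: 5.0
tool_pos: [0.5823, 0.2205, 0.1061]
tool_rot: [-179.5, 0.1, 75.6]
force: [-9.8, -1.1, 4.7]
grip_width: 0.02
time_s: 5.17
tool_pos: [0.5824, 0.2205, 0.106]
tool_rot: [-179.4, 0.1, 75.6]
force: [-10.9, -0.7, 6.5]
grip_width: 0.0204
```

The motion is blocked at about 11 N. I check the lever angle in case this isn't the stop.

```bash
python3 - <<'E'
from h import *
for n in ['side','wrist','scene']: grab(n,n+'5')
a=cv2.imread('pics/side5.png')[110:240,220:400]; cv2.imwrite('pics/side5z.png',cv2.resize(a,None,fx=4,fy=4))
c=dict(np.load('wrist5.npz')); P=world(c); hsv=cv2.cvtColor(c['img'],cv2.COLOR_RGB2HSV)
m=((hsv[...,0]>20)&(hsv[...,0]<34)&(hsv[...,1]>140)&(hsv[...,2]>60)&(P[...,2]>.1)&(P[...,2]<.13)&(np.hypot(P[...,0]-.58,P[...,1]-.2)<.1))
a=P[m][:,:2]; r=cv2.minAreaRect((a*1000).astype(np.float32)); m0=a.mean(0); d=np.linalg.svd(a-m0,full_matrices=False)[2][0]
print(len(a),m0,np.degrees(np.arctan2(d[1],d[0])),r,'azimuth of mean from axis',np.degrees(np.arctan2(m0[1]-.1495,m0[0]-.568)))
E
```

```text
1648 [0.58117704 0.22675424] -99.62641346458875 ((579.4407958984375, 219.20362854003906), (63.53893280029297, 12.14044189453125), 79.98551177978516) azimuth of mean from axis 80.32036960248121
```

View pics/side5z.png

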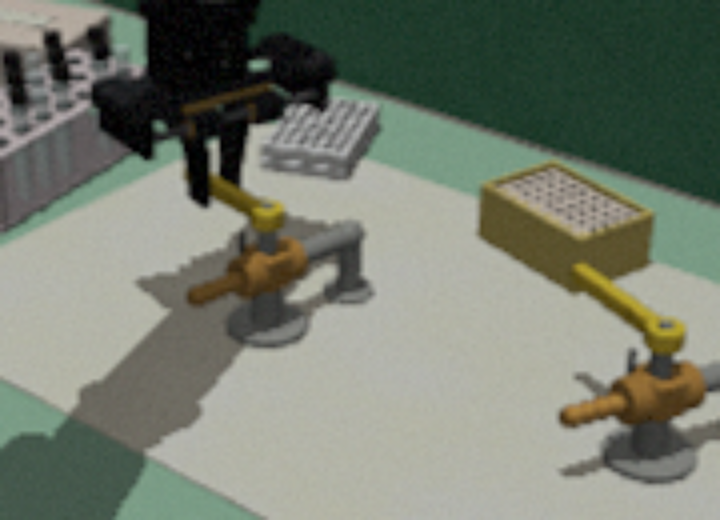

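View pics/wrist5.png

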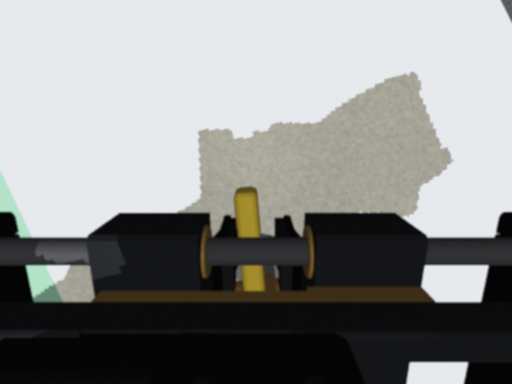

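The lever is at 80°, having started at 165°. Whether that is the stop depends on the pipe's true direction, so I measure the brass and pipe line from earlier frames.

```bash
python3 - <<'E'
from h import *
for t in ['wrist2','scene0','scene5','side0','side5']:
    c=dict(np.load(t+'.npz')); P=world(c); hsv=cv2.cvtColor(c['img'],cv2.COLOR_RGB2HSV)
    for name,ax in (('open',(.568,.1495)),('other',(.604,-.189))):
        near=np.hypot(P[...,0]-ax[0],P[...,1]-ax[1])<.13
        br=(hsv[...,0]>6)&(hsv[...,0]<19)&(hsv[...,1]>140)&(hsv[...,2]>50)&(P[...,2]>.035)&(P[...,2]<.085)&near
        a=P[br]
        if len(a)<20: continue
        b=a[:,:2]; m0=b.mean(0); d=np.linalg.svd(b-m0,full_matrices=False)[2][0]; d=d if d[0]<0 else -d
        pr=(b-m0)@d; tip=b[pr>np.percentile(pr,92)].mean(0)
        print(t,name,len(b),'brass dir',np.degrees(np.arctan2(d[1],d[0])).round(1),'tip',tip.round(4),'az tip from axis',np.degrees(np.arctan2(tip[1]-ax[1],tip[0]-ax[0])).round(1))
        # grey standpipe: foot of pipe, points opposite side
        g=(hsv[...,1]<60)&(P[...,2]>.02)&(P[...,2]<.085)&near&(((P[...,0]-ax[0])>.03))
        q=P[g][:,:2]
        if len(q)>20:
            e=q.mean(0)-tip; print('   pipe mean',q.mean(0).round(4),'line dir',np.degrees(np.arctan2(-e[1],-e[0])).round(1))
E
```

```text
wrist2 open 396 brass dir 175.1 tip [0.4958 0.1582] az tip from axis 173.2
   pipe mean [0.6217 0.1409] line dir 172.2
scene0 other 26 brass dir 152.8 tip [ 0.55   -0.1449] az tip from axis 140.8
   pipe mean [ 0.6786 -0.2047] line dir 155.1
scene5 other 20 brass dir 153.1 tip [ 0.5498 -0.1477] az tip from axis 142.7
   pipe mean [ 0.6792 -0.2045] line dir 156.3
side0 open 175 brass dir 162.4 tip [0.4942 0.1588] az tip from axis 172.8
   pipe mean [0.6396 0.1308] line dir 169.1
side0 other 244 brass dir 148.0 tip [ 0.5451 -0.1507] az tip from axis 147.0
   pipe mean [ 0.6745 -0.2124] line dir 154.5
side5 open 174 brass dir 162.8 tip [0.4967 0.1574] az tip from axis 173.7
   pipe mean [0.6392 0.1311] line dir 169.5
side5 other 235 brass dir 147.6 tip [ 0.5459 -0.1515] az tip from axis 147.2
   pipe mean [ 0.6744 -0.2126] line dir 154.6
```

The pipe runs at about 170°, so shut is about 80°. That matches the lever's 80° and the block well above the 4 N stiffness. One firmer push will confirm it.

```bash
python3 -m pendant '[{"rx":0,"ry":0,"rz":0,"tx":0,"ty":3,"tz":0,"jaw":20},{"rx":0,"ry":0,"rz":0,"tx":0,"ty":3,"tz":0,"jaw":20},{"rx":0,"ry":0,"rz":0,"tx":0,"ty":0,"tz":0,"jaw":20},{"rx":0,"ry":0,"rz":0,"tx":0,"ty":0,"tz":0,"jaw":20}]' 10
```

```text
time_s: 5.65
tool_pos: [0.5846, 0.22, 0.1057]
tool_rot: [-179.0, 0.2, 75.7]
force: [-20.5, -0.6, 11.4]
grip_width: 0.0239
```

At 20 N the lever hasn't moved and the finger itself gave way (opening 20→24 mm), so this is the hard stop. I back off, open and check.

```bash
python3 -m pendant '[{"rx":0,"ry":0,"rz":0,"tx":0,"ty":-3,"tz":0,"jaw":24},{"rx":0,"ry":0,"rz":0,"tx":0,"ty":-3,"tz":0,"jaw":26},{"rx":0,"ry":0,"rz":0,"tx":0,"ty":-2,"tz":0,"jaw":40},{"rx":0,"ry":0,"rz":0,"tx":0,"ty":-2,"tz":0,"jaw":50},{"rx":0,"ry":0,"rz":0,"tx":0,"ty":0,"tz":0,"jaw":50},{"rx":0,"ry":0,"rz":0,"tx":0,"ty":0,"tz":0,"jaw":50},{"rx":0,"ry":0,"rz":0,"tx":0,"ty":0,"tz":0,"jaw":50}]' 10
python3 - <<'E'
from h import *
c=grab('wrist','wrist6'); P=world(c); hsv=cv2.cvtColor(c['img'],cv2.COLOR_RGB2HSV)
m=((hsv[...,0]>20)&(hsv[...,0]<34)&(hsv[...,1]>140)&(hsv[...,2]>60)&(P[...,2]>.1)&(P[...,2]<.13)&(np.hypot(P[...,0]-.58,P[...,1]-.2)<.1))
a=P[m][:,:2]; m0=a.mean(0); d=np.linalg.svd(a-m0,full_matrices=False)[2][0]
print(np.degrees(np.arctan2(d[1],d[0]))%180,'az',np.degrees(np.arctan2(m0[1]-.1495,m0[0]-.568)))
E
```

```text
time_s: 6.23
tool_pos: [0.584, 0.2205, 0.1067]
tool_rot: [180.0, -0.0, 75.2]
force: [-0.8, -0.3, -0.6]
grip_width: 0.0473
80.44259354519356 az 80.34745793420772
```

View pics/wrist6.png

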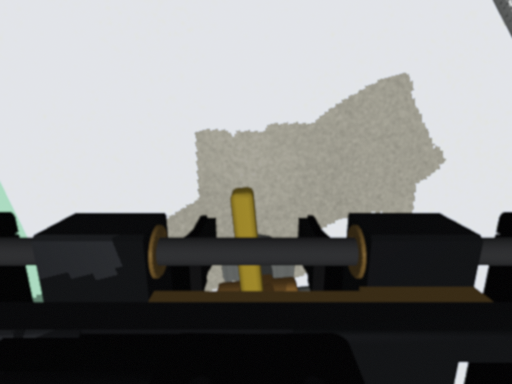

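The force is zero and the lever stands clear of both fingers, still at 80.4°. I rise and move away.

```bash
python3 -m pendant '[{"rx":0,"ry":0,"rz":0,"tx":0,"ty":0,"tz":-15,"jaw":50},{"rx":0,"ry":0,"rz":0,"tx":0,"ty":0,"tz":-30,"jaw":50},{"rx":0,"ry":0,"rz":0,"tx":0,"ty":0,"tz":-30,"jaw":50},{"rx":0,"ry":0,"rz":0,"tx":0,"ty":0,"tz":-30,"jaw":50},{"rx":0,"ry":0,"rz":0,"tx":0,"ty":0,"tz":-30,"jaw":50},{"rx":0,"ry":0,"rz":0,"tx":0,"ty":-20,"tz":0,"jaw":50},{"rx":0,"ry":0,"rz":0,"tx":0,"ty":-25,"tz":0,"jaw":50},{"rx":0,"ry":0,"rz":0,"tx":0,"ty":-25,"tz":0,"jaw":50},{"rx":0,"ry":0,"rz":0,"tx":0,"ty":0,"tz":0,"jaw":50},{"rx":0,"ry":0,"rz":0,"tx":0,"ty":0,"tz":0,"jaw":50},{"rx":0,"ry":0,"rz":0,"tx":0,"ty":0,"tz":0,"jaw":50}]' 10
python3 - <<'E'
from h import *
for n in ['side','scene']: 
    c=grab(n,n+'7');P=world(c); hsv=cv2.cvtColor(c['img'],cv2.COLOR_RGB2HSV)
    for ax in ((.568,.1495),(.604,-.189)):
        m=((hsv[...,0]>20)&(hsv[...,0]<34)&(hsv[...,1]>140)&(hsv[...,2]>60)&(P[...,2]>.1)&(P[...,2]<.13)&(np.hypot(P[...,0]-ax[0],P[...,1]-ax[1])<.12))
        a=P[m][:,:2]
        if len(a)<15: continue
        m0=a.mean(0); d=np.linalg.svd(a-m0,full_matrices=False)[2][0]; print(n,ax,len(a),np.degrees(np.arctan2(d[1],d[0]))%180)
print(env.get_obs()['joint_velocities'].round(2))
E
```

```text
time_s: 7.2
tool_pos: [0.5166, 0.2381, 0.2418]
tool_rot: [179.9, -0.0, 75.2]
force: [0.2, -0.1, 0.2]
grip_width: 0.0497
side (0.568, 0.1495) 113 79.30577890621412
side (0.604, -0.189) 180 65.88747913589347
scene (0.568, 0.1495) 146 79.67717002316648
scene (0.604, -0.189) 132 68.88062908728267
[ 0.22  0.34  0.02 -0.08  0.05  0.07 -0.11]
```

View pics/scene7.png

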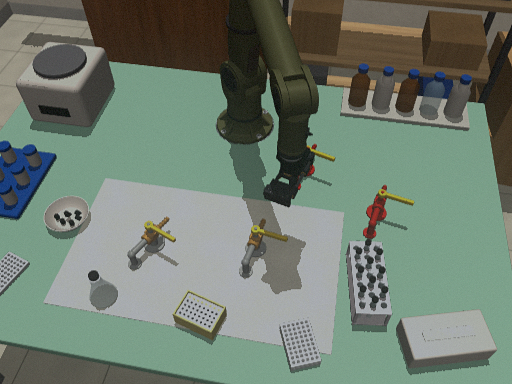

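View pics/side7.png

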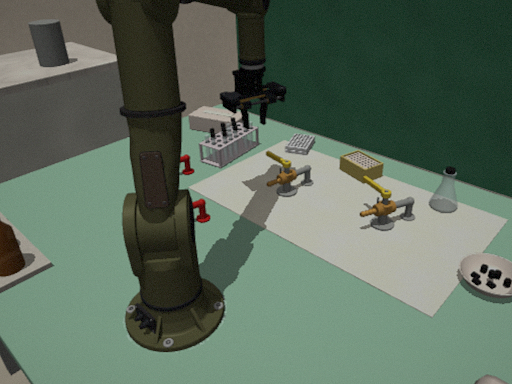

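Both levers on the white sheet now stand across their pipes: the turned one runs from (258,232) to (285,240) in the scene view, and the other at (160,231) is unchanged. The hand is clear.

```bash
python3 -c "
from cell import env
env.sign_off()"
```

```text
the job is handed in; nothing more can be done
```

The open gas cock, the one on the robot's left with its axis near (0.568, 0.150), is now shut against its stop, and I have handed the job in at about 7.3 s. I straddled its lever with the jaws and turned it clockwise from 165° to about 80°.

**Stop:** The lever held still under about 20 N at the grip point, against the stated 4 N stiffness. After I let go, it read 79–80° in three views. I measured the pipe at about 170°, so square across it is about 80°.

**The other valve and the look-alikes:** The other valve's lever still reads 66–69°, as before, with its pipe at about 155°. I did not touch it or the red look-alikes. The hand ended clear above the bench with no force on it.

**Checks that disagreed:**
- **Turn angle:** The lever started about 5° short of the measured pipe line, so it turned about 85°, not a full 90°. My pipe direction estimates ranged from 169° to 173°, and cruder fits to the brass body alone from 162° to 175°. I relied on the force at the stop.
- **Refused command:** My first move command was refused because each row needs every key; nothing moved.

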